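Press the hidden release pad of the laminator's roller hatch

TASK

Open the laminator's roller hatch, ready for cleaning the rollers: its release pad is hidden somewhere along the flat off-white ledge in front of the hatch, in the same plastic and all but flush, so feel lightly along the ledge with the fingertips for the place that sits a little lower and gives. Press it straight down until the catch lets go, let the hatch spring wide open by itself, and draw the hand back clear. Do not pry, lift or push the hatch with the fingers, do not lean hard on the plastic, do not press the on/off button, and pick up or shift none of the things on and around the machine.

Things in the scene. Friction and masses are not known exactly. Their poses are not given: they have to be found in the camera images.
- laminator: A3 pouch laminator, fixed. Origin on the table under its middle; x from the feed side (towards the robot) to the rear, y along its length, z up. 210 deep, 500 long, 116 high; feed tray in front to x = -150, height 58. Dark end housings (y beyond +-145) with flat tops at 116. Between them: in front the flat ledge, behind it the roller hatch, both with the top at 110 (sizes in mm)
- ledge_mid (a point): middle of the top of the flat off-white ledge (laminator x -57.5, y 0, height 110). The rigid ledge runs 42 either way in x and 145 in y. The hidden pad (joint release) is always on this middle line (x = -57.5), its centre anywhere from 55 right to 55 left (-y, +y) of this point: it differs from start to start and is not reported (sizes in mm)
- release (a joint): travel (m) of the hidden release pad: 0 at rest, 0.006 fully down; straight down. Same plastic as the ledge, in an opening 40 mm (x) by 50 mm (y), gap 1.5 mm, its flat top 1.5 mm below the ledge. It starts to give at about 1.2 N, takes about 6 N fully down; from about 0.004 on, the catch lets the hatch go. Springs back when let go
- hatch (a joint): angle (rad) of the roller hatch: 0 shut and caught, 0.95 wide open (its stop). Hinged along the machine's rear (laminator x 88 mm, height 106 mm), so its front edge, next to the ledge, swings up and back away from the ledge. Once the catch lets go, a spring swings it fully open by itself in about 1 s and keeps it there, the front edge then about 190 mm above the table
- hatch_edge (a point): middle of the upper front edge of the roller hatch, next to the ledge (laminator x -13, y 0, height 110 when shut) (sizes in mm)
- roller_hatch: the hatch panel, off-white with dark vent slots, 98 x 286 x 8; origin on its hinge line, midway along; when shut its axes are those of the laminator (sizes in mm)
- power (a joint): travel of the on/off button (m): 0 at rest, 0.004 fully pressed. Round grey button, 20 across, standing up in a dark collar on top of the right-hand (-y) end housing at laminator x = -55, y = -197.5, top at height about 125
- highlighter: pink flat highlighter pen, 130 x 23 x 15, lying on the left-hand (+y) end housing of the laminator; origin under its middle; a bystander (sizes in mm)
- tape_roll: roll of packing tape lying flat on the right-hand (-y) end housing, 72 across, 19 high; origin under its centre; a bystander (sizes in mm)
- paperback: blue paperback lying on the table, 128 x 180 x 13; origin under its centre; a bystander (sizes in mm)
- glue_tube: red glue tube standing on its white cap on the table, 164 high, about 46 wide; origin under its cap; a bystander (sizes in mm)
- stapler: black desk stapler on the table, 140 long (along its x), 51 high; origin under its middle; a bystander (sizes in mm)
- tape_dispenser: heavy black desk tape dispenser on the table, 150 long (along its x), 62 wide, 92 high; origin under its middle; a bystander (sizes in mm)
- marker: silver marker pen lying on the table, 125 long (along its x), 17 thick; origin under its middle; a bystander (sizes in mm)
- postcards: stack of postcards on the table, 106 x 149 x 24; origin under its centre; a bystander (sizes in mm)

How it is judged:
By the outcome, as a careful person would: the job done as asked, in the order asked, and still so for the second after the job is handed in, with the robot touching nothing.
It also fails if it takes over 43 s, if anything falls off the work surface, if the arm or the gripper's body presses on something with over 40 N, if the wrist force passes 120 N, or if a joint passes its speed limit or range.

ROBOT

A 7-joint arm with a two-finger parallel gripper is mounted at the origin on the work surface. World frame = base frame: x ahead of the robot, y to its left, z up, the work surface at z = 0. Lengths are in m, angles in rad, forces in N, time in s.
With the tool pointing down it reaches from about 0.35 to 0.9 m from the base axis. Payload 19.9 kg.
Tool frame: the origin (TCP) lies midway between the tips of the shut fingers; the grasp point (between the pads) lies 19 mm behind it; z points along the fingers, y is the line along which they close (so a half turn about z gives the same grasp; the last joint's range is limited). The gripper opens to 85 mm and grips with 20 to 120 N. Pads are 22 mm wide; open, the fingers measure 114 mm over their backs; the gripper's body (76 mm by 85 mm) begins 54 mm behind the grasp point. The pads swing forward as they close: fully open they stand 13 mm farther back than shut.
Start: joints at [1.065, 0.417, -0.01, 1.614, 0.005, 1.111, -0.053], TCP at [0.28, -0.559, 0.231] pointing down, gripper open.
Joint ranges: [-2.81, 2.81], [-0.39, 2.02], [-1.27, 1.25], [0.06, 2.57], [-1.19, 4.33], [0.19, 2], [-2.82, 2.82]. Speed limits (rad/s): [1.89, 1.89, 2.39, 2.39, 3.01, 3.01, 3.01].

INTERFACE

Orientations are given as a rotation vector (axis times angle).
In Python, from plant import robot gives the robot as it stands.
- The arm moves only by the tool jog_arm, never from a script. Its argument "moves" is a list of rows, each a list of 5 numbers: the closure in counts, from 0 (fully open) to 255 (shut), then the shift along the tool's x, y, z in m, then the turn about the tool's z in degrees. In form: [[grip, tx, ty, tz, roll], ...]. A call has 1 to 20 rows; each row is the pose to reach, as a shift and turn from the pose commanded when the call began, along the tool's axes at that moment; what a row does not reach only later rows make up. A row lasts 1/10 s, in which the tool goes at most 50 mm and 8.59 degrees, less where a joint would pass 70% of its speed; a pose out of reach is approached as far as the arm can. A call with a gripper value outside its range is refused whole. The fingers move at their own pace and stop on an object; the grip force is fixed at half the most. Time passes only in rows, so rows that repeat a pose let the fingers close. It gives the time, the measured TCP pose, the force, the opening and the grip force at its end, in the units of the state.
- robot.read_state(): the state, without advancing time (a new reading comes with each control period).
- robot.read_camera(name): name is "scene" or "top" or "wrist"; returns the picture (420x560x3 uint8, red, green, blue); there is no depth.
- robot.calibration(name): a dict with "fx", "fy", "cx", "cy" (pixels), "k1" (the pictures are not rectified: a ray, as slopes to the right and down, at radius r is drawn at 1 + k1 r^2 times it, then the intrinsics apply), "R" (3x3) and "t" (3): a world point X has camera coordinates R X + t; the wrist camera has in their place "mount" (4x4, takes a point from camera to tool coordinates, whose origin is the TCP and whose axes are the flange's). Camera axes: x right, y down, z forward; pixel columns grow to the right and rows downward; lengths in m; the calibration is good to about 2 mm. A picture is of the moment at which its call begins: read the wrist's pose just before it. calibration takes no time and is no camera call.
- robot.close_job(): hands the job in; it is judged then, once.
Trained networks look in the newest picture that a camera, given by its name, has taken for a name from the list of things; names that differ only in an ending like _2 or _b are one class to them, and where a whole thing is asked for, a point or a joint stands for the part that bears it (a point fixed in the world has none). Each returns a list of dicts, best first, with "score" (0 to 1); they miss things now and then, are a little off and sometimes report something else, mostly with a low value. They report only what shows in the picture. A call takes as long as a camera call.
- robot.masks_of(label, camera): "pixels" (420x560 bool, what is visible of it) and "extent" ([left, top, width, height] in pixels, round what is visible of it).
The state is a dict: "time_s": time; "joint_pos": joint angles; "dq": joint speeds; "tau": joint torques, N m; "eef_pos": TCP position; "tcp_rot": TCP orientation; "force": force on the tool from outside, world axes, zero at the start; "ft_torque": the same for the moment, N m; "gripper_width": finger opening in m; "grasp_force": force on a finger pad.
Only numpy, scipy, OpenCV 4.12 (cv2) and the standard library are available. Lean on these libraries where they do the work, as an engineer would, in place of code of your own. Each camera call takes 0.05 s, during which the arm holds its last target. There are 200 camera calls.

## Working session

There is one attempt and no reset: what is moved stays moved. The work goes in short steps, Python scripts to look and compute and a tool call to move; the robot and the scene stay as the last step left them, time stands still between calls to the robot, and variables do not carry over. Pictures are saved under pics/ and viewed, at most 10 in all, crops included, and the job is handed in when it is done.

Besides the shell and the picture viewer there is one more tool, called after "Emit:" as name(argument=value, ...) on one line, values as JSON. jog_arm: Moves the arm, as the interface text tells. Its arguments: {"type":"object","properties":{"moves":{"type":"array"}},"required":["moves"]}

```bash
mkdir -p pics; ls
python3 - <<'E'
from plant import robot
import cv2,numpy as np
s=robot.read_state(); print({k:np.round(v,3).tolist() for k,v in s.items()})
for n in("scene","top"):
    im=robot.read_camera(n); cv2.imwrite(f"pics/{n}0.png",im[:,:,::-1])
    print(n,robot.calibration(n))
    for l in("laminator","roller_hatch"):
        for d in robot.masks_of(l,n)[:2]: print(l,d["score"],d["extent"])
E
```

```text
pics
{'time_s': 0.0, 'joint_pos': [1.064, 0.418, -0.01, 1.614, 0.005, 1.111, -0.053], 'dq': [-0.0, 0.001, -0.0, 0.001, 0.0, 0.001, 0.0], 'tau': [-0.001, -86.446, 0.679, -43.49, 0.019, 0.007, 0.0], 'eef_pos': [0.28, -0.558, 0.231], 'tcp_rot': [-3.056, -0.723, 0.001], 'force': [-0.045, 1.65, 0.281], 'ft_torque': [-0.031, 0.005, -0.001], 'grasp_force': 0.0, 'gripper_width': 0.085}
scene {'fx': 402.5583782606309, 'fy': 402.5583782606309, 'cx': 283.34975279793764, 'cy': 209.730947383717, 'k1': -0.059358099016507564, 'R': array([[-0.64419351,  0.76471955, -0.01478988],
       [ 0.56602354,  0.46363006, -0.68166306],
       [-0.51442403, -0.44749433, -0.73151674]]), 't': array([ 0.32075727, -0.2299829 ,  1.35682184])}
roller_hatch 0.8 [220.6, 205.6, 123.8, 78.8]
top {'fx': 484.8049348665628, 'fy': 484.8049348665628, 'cx': 277.41059700231483, 'cy': 205.50379059671687, 'k1': 0.049983970800600054, 'R': array([[-0.01489941, -0.99987898, -0.00447555],
       [-0.99749951,  0.01517292, -0.06902546],
       [ 0.06908501,  0.00343592, -0.99760486]]), 't': array([0.00365978, 0.50122867, 1.58202164])}
laminator 0.86 [168.5, 137.9, 164.4, 100.6]
roller_hatch 0.73 [205.4, 156.3, 93.4, 39.2]
roller_hatch 0.36 [302.7, 149.9, 22.5, 25.5]
```

View pics/top0.png

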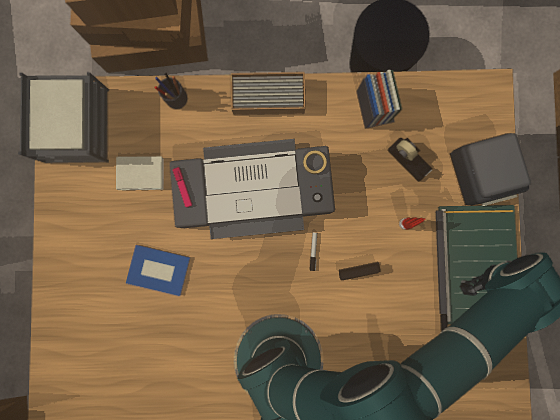

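View pics/scene0.png

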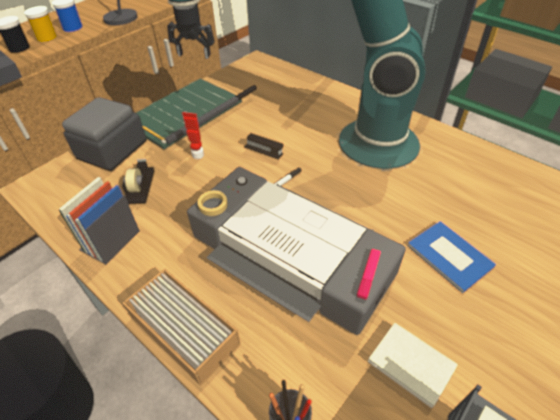

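The top view shows the laminator's off-white deck at about (205–300, 155–223). There is a faint rectangle at about (244,205) on the ledge, which also shows in the scene view at (315,219). The power button is at (317,197). I'll zoom in for the corners.

Run:
```python
import cv2
a=cv2.imread("pics/top0.png")[135:245,160:345]; cv2.imwrite("pics/topc.png",cv2.resize(a,None,fx=4,fy=4,interpolation=cv2.INTER_CUBIC))
```

```text
(no output)
```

View pics/topc.png

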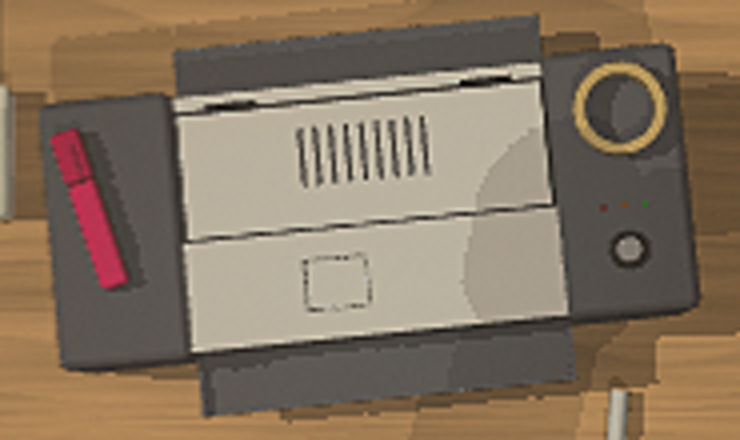

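The 4x crop shows:
- **Seam:** (187,242) to (556,205).
- **Ledge front edge:** (192,351) to (568,316).
- **Button:** (629,249).
- **Faint rectangle:** centred at (337,282), with corners (304,260), (368,254), (371,304) and (308,311).

Next I'll fit the laminator pose from these points.

```bash
cat > h.py <<'E'
import numpy as np,cv2
from scipy.optimize import least_squares
from scipy.spatial.transform import Rotation as Ro
from plant import robot
def proj(c,X):
    p=np.asarray(X)@c["R"].T+c["t"]; s=p[:,:2]/p[:,2:]; s=s*(1+c["k1"]*(s**2).sum(1,keepdims=True))
    return s*[c["fx"],c["fy"]]+[c["cx"],c["cy"]]
def back(c,uv,z):
    g=lambda q: (proj(c,[[q[0],q[1],z]])[0]-uv)
    return least_squares(g,[.6,0]).x
E
python3 - <<'E'
from h import *
c=robot.calibration("top")
px=lambda a:np.array(a)/4+[160,135]-.375
L=np.array([[-14.5,145,110],[-14.5,-145,110],[-99.5,145,110],[-99.5,-145,110],[-55,-197.5,125]])/1000
uv=px([[187,242],[556,205],[192,351],[568,316],[629,249]])
def W(q,L):
    a=q[2]; R=np.array([[np.cos(a),-np.sin(a),0],[np.sin(a),np.cos(a),0],[0,0,1]]); return L@R.T+[q[0],q[1],0]
r=least_squares(lambda q:(proj(c,W(q,L))-uv).ravel(),[.6,.1,0])
print(r.x,np.round(r.fun*4,1))
w=W(r.x,np.array([[-.0575,0,.11]]))[0];print("ledge_mid",w)
for p in [[304,260],[368,254],[371,304],[308,311],[337,282]]:
    X=back(c,px([p])[0],.1085); d=X-r.x[:2]; a=r.x[2]
    print(X, "lam",np.round([d@[np.cos(a),np.sin(a)],d@[-np.sin(a),np.cos(a)]],4))
s=robot.read_state(); T=Ro.from_rotvec(s["tcp_rot"]).as_matrix(); print(T.round(3),s["eef_pos"])
print(robot.calibration("wrist"))
sc=robot.calibration("scene"); print("scene proj",proj(sc,W(r.x,L)).round(1), proj(sc,[[*back(c,px([[337,282]])[0],.1085),.1085]]))
E
```

```text
[0.556858   0.07452757 0.08128012] [-2.1 -0.1 -0.   1.2  2.3 -0.3 -1.2 -1.3  0.9  0.6]
ledge_mid [0.49954783 0.06985911 0.11      ]
[0.51523453 0.12559463] lam [-0.0373  0.0543]
[0.51916431 0.07574418] lam [-0.0375  0.0043]
[0.48014146 0.07385144] lam [-0.0765  0.0056]
[0.47544028 0.12284402] lam [-0.0772  0.0548]
[0.49768094 0.10009478] lam [-0.0569  0.0303]
[[ 0.894  0.448 -0.   ]
 [ 0.448 -0.894  0.   ]
 [-0.    -0.    -1.   ]] [ 0.28007438 -0.55861288  0.23106949]
{'fx': 330.71065078676105, 'fy': 330.71065078676105, 'cx': 279.31695848880736, 'cy': 205.8950509445082, 'k1': -0.02634784199497197, 'mount': array([[ 4.95538197e-04, -9.61999765e-01, -2.73049825e-01,
         6.91073520e-02],
       [ 9.99999814e-01,  3.79613763e-04,  4.77384501e-04,
        -2.20806537e-04],
       [-3.55590306e-04, -2.73050011e-01,  9.61999774e-01,
        -1.41892704e-01],
       [ 0.00000000e+00,  0.00000000e+00,  0.00000000e+00,
         1.00000000e+00]])}
scene proj [[347.2 252.5]
 [247.1 200.2]
 [364.8 228.8]
 [267.2 181.4]
 [240.8 179. ]] [[314.29056957 219.68664275]]
```

The rectangle is 40 x 50 mm and sits on the middle line at y ≈ +30, so it matches the pad. I'll go above it with the fingers shut, turned so the camera is to the side of the hatch, and then check it by touch.

Emit:
jog_arm(moves=[[255,0.027,-0.027,0,-4],[255,0.054,-0.054,0,-8],[255,0.081,-0.081,0,-12],[255,0.108,-0.108,0,-16],[255,0.135,-0.135,0,-20],[255,0.163,-0.164,0,-24],[255,0.19,-0.191,0,-28],[255,0.217,-0.218,0,-32],[255,0.244,-0.245,0,-36],[255,0.271,-0.272,0,-40],[255,0.298,-0.3,0,-44],[255,0.326,-0.327,0,-48],[255,0.353,-0.354,0,-52],[255,0.38,-0.381,0,-56],[255,0.407,-0.408,0,-60],[255,0.434,-0.436,0,-64],[255,0.462,-0.463,0,-68],[255,0.48,-0.482,0,-68],[255,0.489,-0.491,0,-68],[255,0.489,-0.491,0,-68]])

```text
time_s: 2.3
eef_pos: [0.4972, 0.1007, 0.2312]
tcp_rot: [-2.127, -2.311, -0.0]
force: [0.0, -0.7, -0.6]
gripper_width: 0.0001
grasp_force: 0.0
```

Run:
```python
from h import *
s=robot.read_state(); print({k:np.round(v,4).tolist() for k,v in s.items()}); print(Ro.from_rotvec(s["tcp_rot"]).as_matrix().round(3))
cv2.imwrite("pics/w1.png",robot.read_camera("wrist")[:,:,::-1])
```

```text
{'time_s': 2.3, 'joint_pos': [0.2769, 0.2573, -0.6221, 1.8856, 0.1708, 1.0519, -0.3321], 'dq': [0.0366, -0.02, 0.0273, 0.0254, -0.0078, -0.0023, 0.0378], 'tau': [-2.4972, -59.2067, -7.6985, -42.5057, 0.2196, 0.02, -0.9789], 'eef_pos': [0.4972, 0.1007, 0.2312], 'tcp_rot': [-2.1273, -2.3109, -0.0003], 'force': [0.0022, -0.6593, -0.6401], 'ft_torque': [-0.0257, 0.0436, 0.0196], 'grasp_force': 0.0, 'gripper_width': 0.0001}
[[-0.083  0.997 -0.   ]
 [ 0.997  0.083  0.001]
 [ 0.001 -0.    -1.   ]]
```

View pics/w1.png

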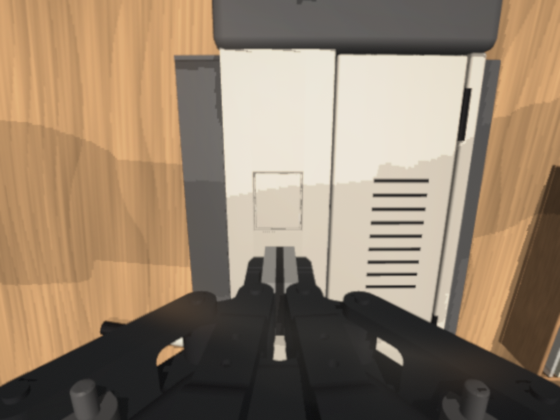

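The wrist view shows the rectangle at (253–302, 172–230), ahead of the fingertips. I'll check its position against the top camera.

Run:
```python
from h import *
s=robot.read_state(); c=dict(robot.calibration("wrist")); M=c["mount"]
T=np.eye(4);T[:3,:3]=Ro.from_rotvec(s["tcp_rot"]).as_matrix();T[:3,3]=s["eef_pos"]
E=np.linalg.inv(T@M); c["R"]=E[:3,:3];c["t"]=E[:3,3]
q=np.array([0.556858,0.07452757]);a=0.08128
for p in [(254,172),(302,172),(302,230),(253,230),(334,50),(221,50),(329,290),(230,290)]:
    X=back(c,p,.1085 if p[1]>100 and p[1]<250 else .11);d=X-q
    print(p,X.round(4),np.round([d@[np.cos(a),np.sin(a)],d@[-np.sin(a),np.cos(a)]],4))
print(s["eef_pos"],s["force"])
```

```text
(254, 172) [0.4746 0.1202] [-0.0782  0.0522]
(302, 172) [0.5133 0.1234] [-0.0395  0.0522]
(302, 230) [0.5183 0.0739] [-0.0385  0.0025]
(253, 230) [0.4768 0.0705] [-0.0801  0.0025]
(334, 50) [0.5276 0.2156] [-0.0177  0.143 ]
(221, 50) [0.445  0.2089] [-0.1006  0.143 ]
(329, 290) [0.5479 0.0198] [-0.0134 -0.0538]
(230, 290) [0.4598 0.0125] [-0.1018 -0.0539]
[0.49706746 0.09926802 0.23109373] [-0.3146254   0.14555984  0.68249185]
```

The two cameras agree to 2 mm, with the pad at y about 28–30 mm. I'll descend to just above it.

Emit:
jog_arm(moves=[[255,0,0,0.03,0],[255,0,0,0.06,0],[255,0,0,0.085,0],[255,0,0,0.1,0],[255,0,0,0.11,0],[255,0,0,0.114,0],[255,0,0,0.114,0],[255,0,0,0.114,0]])

```text
time_s: 3.15
eef_pos: [0.4976, 0.0994, 0.1181]
tcp_rot: [2.129, 2.309, 0.001]
force: [-0.0, -0.3, -1.3]
gripper_width: 0.0001
grasp_force: 0.0
```

Emit:
jog_arm(moves=[[255,0,0,0.001,0],[255,0,0,0.002,0],[255,0,0,0.003,0],[255,0,0,0.004,0],[255,0,0,0.005,0],[255,0,0,0.006,0],[255,0,0,0.006,0],[255,0,0,0.006,0]])

```text
time_s: 3.95
eef_pos: [0.4972, 0.0995, 0.1112]
tcp_rot: [-2.13, -2.309, 0.0]
force: [-0.0, -0.1, 0.1]
gripper_width: -0.0002
grasp_force: 0.0
```

Emit:
jog_arm(moves=[[255,0,0,0.0005,0],[255,0,0,0.001,0],[255,0,0,0.0015,0],[255,0,0,0.002,0],[255,0,0,0.002,0]])

```text
time_s: 4.45
eef_pos: [0.4971, 0.0994, 0.1092]
tcp_rot: [-2.13, -2.309, 0.0]
force: [-0.3, 0.1, -0.4]
gripper_width: -0.0001
grasp_force: 0.0
```

Emit:
jog_arm(moves=[[255,0,0,0.0005,0],[255,0,0,0.001,0],[255,0,0,0.001,0]])

```text
time_s: 4.75
eef_pos: [0.4972, 0.0994, 0.1083]
tcp_rot: [-2.13, -2.309, -0.0]
force: [0.1, -0.2, 0.6]
gripper_width: -0.0002
grasp_force: 0.4
```

There's still almost no force below ledge height, so this is the recessed pad. I'll press on in small steps.

Emit:
jog_arm(moves=[[255,0,0,0.0005,0],[255,0,0,0.001,0],[255,0,0,0.001,0]])

```text
time_s: 5.05
eef_pos: [0.4972, 0.0994, 0.1073]
tcp_rot: [-2.13, -2.309, -0.0]
force: [-0.5, -0.5, 3.3]
gripper_width: -0.0005
grasp_force: 1.0
```

Emit:
jog_arm(moves=[[255,0,0,0.0005,0],[255,0,0,0.001,0],[255,0,0,0.001,0]])

```text
time_s: 5.35
eef_pos: [0.4972, 0.0994, 0.1062]
tcp_rot: [-2.13, -2.309, 0.0]
force: [-0.1, 0.2, 2.5]
gripper_width: -0.0003
grasp_force: 1.4
```

Emit:
jog_arm(moves=[[255,0,0,0.0005,0],[255,0,0,0.001,0],[255,0,0,0.001,0]])

```text
time_s: 5.65
eef_pos: [0.4972, 0.0995, 0.1053]
tcp_rot: [-2.13, -2.309, -0.0]
force: [0.2, -0.3, 4.7]
gripper_width: -0.0
grasp_force: 1.9
```

It gives softly, as a spring would. A little further should release the catch.

Emit:
jog_arm(moves=[[255,0,0,0.0005,0],[255,0,0,0.001,0],[255,0,0,0.0015,0],[255,0,0,0.0018,0],[255,0,0,0.0018,0],[255,0,0,0.0018,0],[255,0,0,0.0018,0]])

```text
time_s: 6.35
eef_pos: [0.4972, 0.0994, 0.1036]
tcp_rot: [2.13, 2.309, 0.0]
force: [-1.3, -0.2, 5.1]
gripper_width: 0.0001
grasp_force: 2.5
```

Run:
```python
from h import *
s=robot.read_state(); print(s["eef_pos"],s["force"])
cv2.imwrite("pics/s2.png",cv2.resize(robot.read_camera("scene")[140:320,160:430,::-1],None,fx=2,fy=2))
```

```text
[0.49721103 0.0994266  0.10356592] [-1.28288743 -0.16355483  5.0726663 ]
```

View pics/s2.png

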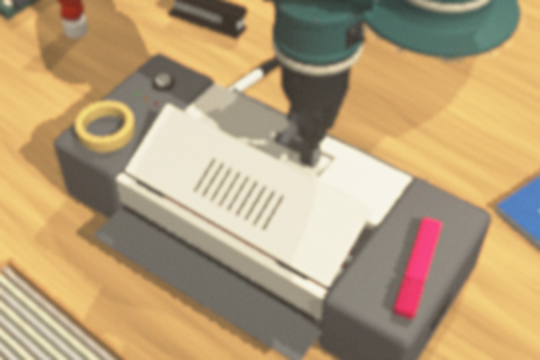

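The hatch is swinging up, with its front edge clear of the fingers. I'll hold here for a second so it opens fully.

Emit:
jog_arm(moves=[[255,0,0,0,0],[255,0,0,0,0],[255,0,0,0,0],[255,0,0,0,0],[255,0,0,0,0],[255,0,0,0,0],[255,0,0,0,0],[255,0,0,0,0],[255,0,0,0,0],[255,0,0,0,0]])

```text
time_s: 7.4
eef_pos: [0.4972, 0.0994, 0.1035]
tcp_rot: [2.13, 2.309, 0.0]
force: [0.0, 0.3, 4.7]
gripper_width: -0.0001
grasp_force: 2.5
```

Emit:
jog_arm(moves=[[255,0,0,-0.003,0],[255,0,0,-0.008,0],[255,0,0,-0.016,0],[255,0,-0.005,-0.03,0],[255,0,-0.015,-0.05,0],[255,0,-0.025,-0.075,0],[255,0,-0.035,-0.105,0],[255,0,-0.045,-0.135,0],[255,0,-0.055,-0.16,0],[255,0,-0.06,-0.18,0],[255,0,-0.06,-0.18,0],[255,0,-0.06,-0.18,0],[255,0,-0.06,-0.18,0]])

```text
time_s: 8.7
eef_pos: [0.437, 0.0945, 0.2831]
tcp_rot: [-2.129, -2.309, 0.001]
force: [-0.2, 0.5, 0.4]
gripper_width: -0.0001
grasp_force: 0.0
```

Run:
```python
from h import *
s=robot.read_state(); print(s["eef_pos"],s["force"],s["dq"].round(3) if hasattr(s["dq"],"round") else s["dq"])
a=robot.read_camera("scene")[140:320,160:430,::-1];b=robot.read_camera("top")[100:280,120:390,::-1]
cv2.imwrite("pics/s3.png",cv2.resize(np.vstack([a,b]),None,fx=1.6,fy=1.6))
```

```text
[0.43699794 0.09451962 0.28305561] [-0.20223627  0.54472772  0.36804549] [-0.002  0.01  -0.     0.     0.002 -0.002 -0.   ]
```

View pics/s3.png

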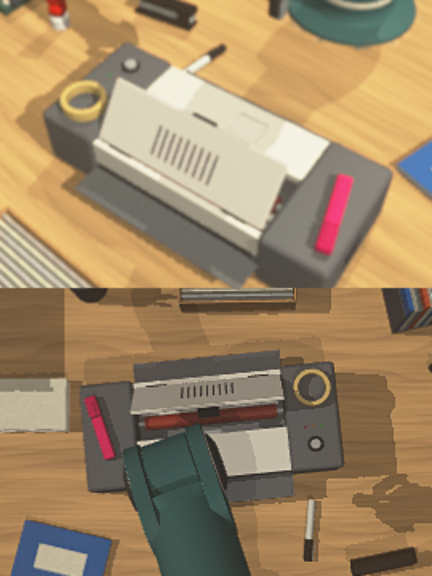

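The hatch is wide open with the red rollers exposed, the tape roll, highlighter and other things are where they were, and the hand is clear. I'll hand the job in.

```bash
python3 -c "
from plant import robot
print(robot.close_job())"
```

```text
the job is handed in; nothing more can be done
None
```

The roller hatch is wide open: I found the hidden pad about 30 mm left of the ledge's middle and pressed it at about 5 N. The hatch sprang open by itself, the hand is drawn back clear, and the job is handed in (about 9 s on the robot's clock).

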